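# Clip the snap hook onto the anchor eye and prove the catch

### The arm

A 6-joint arm with a two-finger parallel gripper is mounted at the origin on a cart in front of the work surface, level with it; the furniture and walls round the work are solid. World frame = base frame: x ahead of the robot, y to its left, z up, the work surface at z = 0. Lengths are in m, angles in degrees, forces in N, time in s.
With the tool pointing down it reaches from about 0.25 to 0.775 m from the base axis. Payload 4 kg.
Tool frame: the origin (TCP) lies on the centre line of the jaws, within the pads' length; the fingertips stand 25 mm ahead of it and the grasp point (between the pads) lies 6 mm ahead of it; z points along the fingers, y is the line along which they close (so a half turn about z gives the same grasp; the last joint's range is limited). The gripper opens to 85 mm and grips with 20 to 120 N. Pads are 22 mm wide; open, the fingers measure 114 mm over their backs; the gripper's body (76 mm by 85 mm) begins 54 mm behind the grasp point. The pads swing forward as they close: fully open they stand 13 mm farther back than shut.
Start: joints at [65.655, 4.996, 78.535, -0, 96.463, -5.907], TCP at [0.174, 0.522, 0.256] pointing down, gripper open.
Joint ranges: [-177.83, 177.83], [-43.37, 116.18], [15.69, 146.23], [-61.86, 241.86], [9.47, 152.12], [-147.06, 147.06]. Speed limits (degrees/s): [159.86, 159.86, 180, 180, 180, 180].

### API

Orientations are given as a 3x3 rotation matrix whose columns are the frame's x, y, z axes.
In Python, from bench import arm gives the robot as it stands.
- The arm moves only by the tool drive_tool, never from a script. Its argument "increments" is a list that holds one entry, the list of rows, each a list of 7 numbers: the turn, a rotation vector about the tool's x, y, z in rad, then the shift along the tool's x, y, z in m, then the closure, from 0 (fully open) to 1 (shut). In form: [[[rx, ry, rz, dx, dy, dz, fingers], ...]]. A call has 1 to 12 rows; each row is the pose to reach, as a shift and turn from the pose commanded when the call began, along the tool's axes at that moment; what a row does not reach only later rows make up. A row lasts 1/8 s, in which the tool goes at most 62.5 mm and 10.7 degrees, less where a joint would pass 70% of its speed; a pose out of reach is approached as far as the arm can. A call with a gripper value outside its range is refused whole. The fingers move at their own pace and stop on an object; "force" is the grip in N (left out, the last holds). Time passes only in rows, so rows that repeat a pose let the fingers close. It gives the time, the measured TCP pose, the force, the opening and the grip force at its end, in the units of the state.
- arm.read_state(): the state, without advancing time (a new reading comes with each control period).
- arm.get_image(name): name is "side" or "top" or "wrist"; returns the picture (480x640x3 uint8, red, green, blue); there is no depth.
- arm.camera_params(name): a dict with "mtx" (3x3 intrinsics, pixels), "rvec" (rotation vector, rad) and "tvec" (3), from world to camera coordinates, as OpenCV has them. Camera axes: x right, y down, z forward; pixel columns grow to the right and rows downward; lengths in m; the calibration is good to about 2 mm. A picture is of the moment at which its call begins: read the wrist's pose just before it. camera_params takes no time and is no camera call; for the wrist camera it gives the pose at the moment of the call.
- arm.close_job(): hands the job in; it is judged then, once.
The state is a dict: "t": time; "q": joint angles; "qvel": joint speeds; "joint_torque": joint torques, N m; "ee_pos": TCP position; "orientation": TCP orientation; "force": force on the tool from outside, world axes, zero at the start; "ft_torque": the same for the moment, N m; "width": finger opening in m; "grip_force": force on a finger pad.
Only numpy, scipy, OpenCV 4.12 (cv2) and the standard library are available. Lean on these libraries where they do the work, as an engineer would, in place of code of your own. Each camera call takes 0.05 s, during which the arm holds its last target. There are 200 camera calls.

### The job

Take the snap hook out of its wooden block and press its mouth straight down over the crossbar of the anchor eye so that the bar pushes the sprung gate open and the gate snaps shut under it. Then, still holding the hook upright, tug it straight up to prove the catch: a steady pull of about 12 N held for about a second, never pressing or pulling on the eye with more than 25 N. Finally let go and leave the hook clipped on the eye (it may flop over), without disturbing the loose things around it.

Things in the scene. Friction and masses are not known exactly. Their poses are not given: they have to be found in the camera images.
- hook: Steel snap hook, 0.24 kg, standing upright, mouth down, in the wooden block; 50 (x) x 14 (y) x 114 (z) mm. Origin: bottom centre of the mouth; x across the mouth from the gate's hinge (-x) to the nose (+x, at first away from the robot), z up. Legs of 10 mm round bar at x = -20 and +20 mm; loop inside x = -15 to 15 mm. The nose has a lip inward to x = 14 mm at z = 1 to 8 mm. The gate closes the bottom.
- hook_grip (a point): Middle of the hook's orange grip sleeve, 91 mm above the hook's origin; axes as the hook's. The sleeve is 26 mm (x) x 14 mm (y), reaches from 68 to 114 mm above the origin, and is gripped across y.
- hook_mouth (a point): Best place for the 8 mm bar to meet the gate: on the gate's underside at x = 4 mm, z = 6 mm of the hook (x from 0 to 8 mm works). Axes as the hook's. The bar has passed the gate's tip once its centre is 30 to 38 mm above the hook's origin.
- hook_roof (a point): Roof of the hook's loop, at x = 4 mm, z = 44 mm of the hook; a bar pushed fully in stops here, its centre about 40 mm above the hook's origin. Pressing on then only raises the force steeply.
- hook_gate (a joint): Angle of the brass gate, rad: 0 shut (level), opens inward and up to 1.35. A 7 mm round bar hinged at hook x = -20, z = 9.5 mm, 35 mm long. Spring 0.1 Nm at 0, 0.1 Nm more per rad: a bar pressed on it meets 4 to 9 N; it snaps back in about 0.15 s once the bar has passed. It cannot open outward: a bar inside pulls it shut, its centre 17 mm above the hook's origin.
- anchor: Anchor eye on the bench: a grey plate 90 x 84 x 8 mm, fixed, with two sockets 24 mm high in which an upright steel staple stands, 27 mm either side of the centre. Origin: underside centre of the plate; the crossbar runs along its y. The staple has 6 mm of up-and-down play in the sockets with about 2 N of drag, between firm stops.
- eye_bar (a point): Centre of the staple's crossbar, 62 to 76 mm above the bench, an 8 mm round bar along the point's y, straight for 36 mm. It is shown where it stands at first; how much of its 6 mm play lies above or below is not known and differs each time (the stops are set higher or lower): it sinks 0 to 6 mm when pressed and rises by the rest when pulled, then does not give at all.
- holder: Wooden block 78 x 44 x 26 mm, fixed, that the hook stands in: a pocket 54 x 12 mm (x, y), its floor 8 mm above the bench (the hook's origin rests on it), 18 mm deep. Origin: underside centre; long side along x.
- padlock: Brass padlock lying flat, 68 x 42 x 18 mm, loose bystander. Origin: underside centre.
- tape_roll: Roll of black electrical tape, 53 x 51 x 19 mm, loose bystander. Origin: underside centre.
- screw_jar: Clear jar of screws with a red lid, 61 mm across, 78 mm tall, standing, loose bystander. Origin: underside centre.
- castor: Black castor wheel lying flat, 80 x 80 x 31 mm, loose bystander. Origin: underside centre.
There are look-alikes about, which are no part of the job. What is shaped like the hook but green or turquoise is not meant. There is more than one size of the anchor; the job needs the larger.

How it is judged (in metres and radians):
On the way, in this order (a step that is already met when the one before it is completed fails the run):
1. the crossbar of the eye pushes the gate open (more than 0.4 rad) (value of joint hook_gate above 0.4 rad and contact force between hook and anchor above 1 N), for 0.05 s.
2. the gate is shut again (under 0.1 rad) with the crossbar inside the hook (value of joint hook_gate below 0.1 rad and x of eye_bar in the frame of hook between -0.02 and 0.02 m and y of eye_bar in the frame of hook between -0.03 and 0.03 m and z of eye_bar in the frame of hook between 0.008 and 0.048 m), for 0.15 s.
3. the upright hook is pulled up against the crossbar with 6 to 25 N for 0.5 s, gate shut, the bar at the gate end of the loop (all of step 2 and contact force between hook and anchor above 6 N and angle between hook's own z axis and vertical below 0.3 rad and z of eye_bar in the frame of hook below 0.022 m), for 0.5 s.
At the end, for the whole second after the job is handed in: The crossbar's centre is inside the hook's loop (hook frame: x within 20 mm, y within 30 mm, z 8 to 48 mm), the gate is shut (under 0.1 rad), the hook is let go and at rest (under 0.03 m/s) (all of step 2 and linear speed of hook below 0.03 m/s); the robot touches nothing.
It fails at once if more than 25 N between hook and anchor eye while the hook is upright (within 0.3 rad) (contact force between hook and anchor above 25 N and angle between hook's own z axis and vertical below 0.3 rad).
It fails at once if the padlock is shifted by more than 15 mm (distance of padlock from where it was at the start of the episode above 0.015 m).
It fails at once if the roll of tape is shifted by more than 15 mm (distance of tape_roll from where it was at the start of the episode above 0.015 m).
It fails at once if the screw jar is shifted by more than 15 mm (distance of screw_jar from where it was at the start of the episode above 0.015 m).
It fails at once if the castor wheel is shifted by more than 15 mm (distance of castor from where it was at the start of the episode above 0.015 m).
It also fails if it takes over 72 s, if anything falls off the work surface, if the arm or the gripper's body presses on something with over 40 N, if the wrist force passes 120 N, or if a joint passes its speed limit or range.

## Working session

There is one attempt and no reset: what is moved stays moved. The work goes in short steps, Python scripts to look and compute and a tool call to move; the robot and the scene stay as the last step left them, time stands still between calls to the robot, and variables do not carry over. Pictures are saved under pics/ and viewed, at most 10 in all, crops included, and the job is handed in when it is done.

Besides the shell and the picture viewer there is one more tool, called as name([rows], argument=value, ...), one row to a line, values as JSON. drive_tool: Moves the arm, as the interface text tells. Its arguments: {"type":"object","properties":{"increments":{"type":"array","items":{"type":"array","items":{"type":"array","items":{"type":"number"}}}},"force":{"type":"number"}},"required":["increments"]}

```bash
mkdir -p pics
python3 - <<'E'
from bench import arm
import cv2
for n in("top","side"):
    im=arm.get_image(n); cv2.imwrite(f"pics/{n}0.png",im[:,:,::-1])
    p=arm.camera_params(n); R=cv2.Rodrigues(p["rvec"])[0]; print(n,p["mtx"].tolist(),(-R.T@p["tvec"].ravel()).round(3),R.round(2).tolist())
s=arm.read_state();print(s)
E
```

```text
top [[467.96219756316583, 0.0, 317.097317640895], [0.0, 467.96219756316583, 241.22532640053873], [0.0, 0.0, 1.0]] [ 0.397 -0.002  1.172] [[0.01, -1.0, -0.02], [-0.99, -0.01, -0.13], [0.13, 0.02, -0.99]]
side [[464.94889057229943, 0.0, 325.2609422188377], [0.0, 464.94889057229943, 239.99260536835115], [0.0, 0.0, 1.0]] [0.552 0.837 0.583] [[-1.0, 0.0, 0.01], [-0.01, 0.52, -0.85], [-0.01, -0.85, -0.52]]
{'t': 0.1, 'q': array([ 6.56554894e+01,  5.03803491e+00,  7.86181238e+01,  7.19941766e-04,
        9.64608884e+01, -5.90811336e+00]), 'qvel': array([ 0.04312604, -0.05715424, -0.24852001, -0.0158115 ,  0.04036693,
        0.09045428]), 'joint_torque': array([ 2.91353732e-03, -3.53012574e+01, -3.14219427e+01, -2.25584013e-04,
        7.96267006e-03, -2.12274460e-05]), 'ee_pos': array([0.17378451, 0.52140781, 0.2552079 ]), 'orientation': array([[-9.48675652e-01,  3.16249552e-01, -8.53485838e-04],
       [ 3.16250625e-01,  9.48673862e-01, -1.85606461e-03],
       [ 2.22700104e-04, -2.03071873e-03, -9.99997913e-01]]), 'force': array([-0.30086479,  0.48079291,  0.62668474]), 'ft_torque': array([-0.00306816,  0.02717214,  0.02199824]), 'grip_force': 0.0, 'width': 0.08560384064268431}
```

View pics/top0.png

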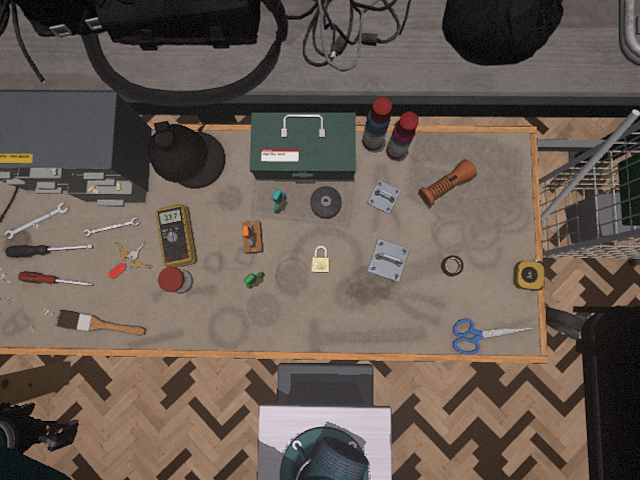

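View pics/side0.png

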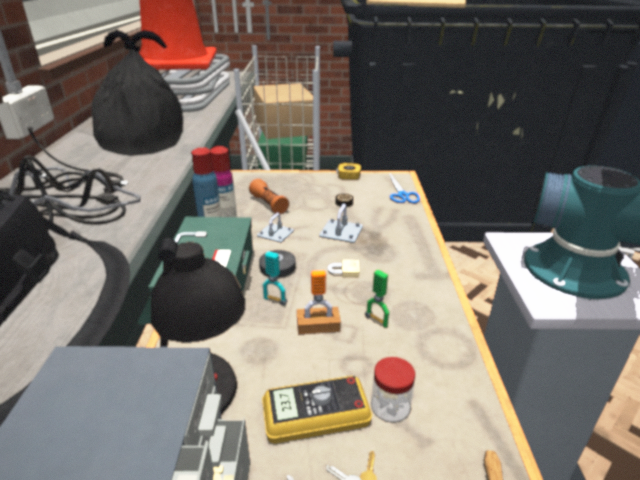

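The top view shows the orange-sleeved hook at (250,232) in the block at (252,237). The turquoise one at (278,200) and the green one at (254,280) are decoys. There are two eyes, at (384,196) and (388,260), and the latter is the larger. Next I'll measure both plates and confirm with a crop.

```bash
cat > h.py <<'E'
from bench import arm
import cv2, numpy as np
def cam(n):
    p=arm.camera_params(n); return p["mtx"],np.array(p["rvec"],float),np.array(p["tvec"],float).ravel()
def ray(c,uv):
    K,r,t=c; R=cv2.Rodrigues(r)[0]; d=R.T@np.linalg.inv(K)@np.array([uv[0],uv[1],1.]); return -R.T@t,d
def onz(c,uv,z):
    o,d=ray(c,uv); return o+d*(z-o[2])/d[2]
def meet(c1,u1,c2,u2):
    o1,d1=ray(c1,u1);o2,d2=ray(c2,u2);a=np.linalg.lstsq(np.c_[d1,-d2],o2-o1,rcond=None)[0]
    p,q=o1+a[0]*d1,o2+a[1]*d2; return (p+q)/2,np.linalg.norm(p-q)
def proj(c,P): return cv2.projectPoints(np.array(P,float).reshape(-1,3),c[1],c[2],c[0],None)[0].reshape(-1,2)
E
python3 - <<'E'
from h import *
t=cv2.imread("pics/top0.png");s=cv2.imread("pics/side0.png");ct,cs=cam("top"),cam("side")
hsv=cv2.cvtColor(t,cv2.COLOR_BGR2HSV);hs=cv2.cvtColor(s,cv2.COLOR_BGR2HSV)
def blobs(m,off,n=60):
    k=cv2.findContours(m,cv2.RETR_EXTERNAL,cv2.CHAIN_APPROX_NONE)[0]
    return [c+np.array(off) for c in k if cv2.contourArea(c)>n]
# plates: bluish grey
x0,y0=360,170;r=hsv[y0:290,x0:420]
m=cv2.inRange(r,(95,25,80),(125,120,255));m=cv2.morphologyEx(m,cv2.MORPH_CLOSE,np.ones((5,5)))
for c in blobs(m,(x0,y0),150):
    b=cv2.boxPoints(cv2.minAreaRect(c.astype(np.float32)));P=np.array([onz(ct,u,.008) for u in b])
    print("plate",b.mean(0),P.mean(0).round(4),"sides",np.linalg.norm(P[1]-P[0]).round(4),np.linalg.norm(P[2]-P[1]).round(4),"ang",np.degrees(np.arctan2(*(P[1]-P[0])[1::-1])).round(1))
x0,y0=235,212;r=hsv[y0:260,x0:270]
m=cv2.inRange(r,(5,90,60),(18,255,255))
for c in blobs(m,(x0,y0),30):
    b=cv2.boxPoints(cv2.minAreaRect(c.astype(np.float32)));P=np.array([onz(ct,u,.026) for u in b])
    print("holder",b.mean(0),P.mean(0).round(4),np.linalg.norm(P[1]-P[0]).round(4),np.linalg.norm(P[2]-P[1]).round(4),np.degrees(np.arctan2(*(P[1]-P[0])[1::-1])).round(1),np.degrees(np.arctan2(*(P[2]-P[1])[1::-1])).round(1))
a=cv2.resize(t[165:295,225:420],None,fx=4,fy=4,interpolation=2)[:, :]
b=cv2.resize(s[190:340,250:400],None,fx=3.6,fy=3.6,interpolation=2)
cv2.imwrite("pics/cropA.png",a);cv2.imwrite("pics/cropB.png",b)
E
```

```text
holder [251.5205 236.2254] [0.5582 0.1835 0.026 ] 0.0458 0.0781 -84.1 -173.2
```

View pics/cropA.png

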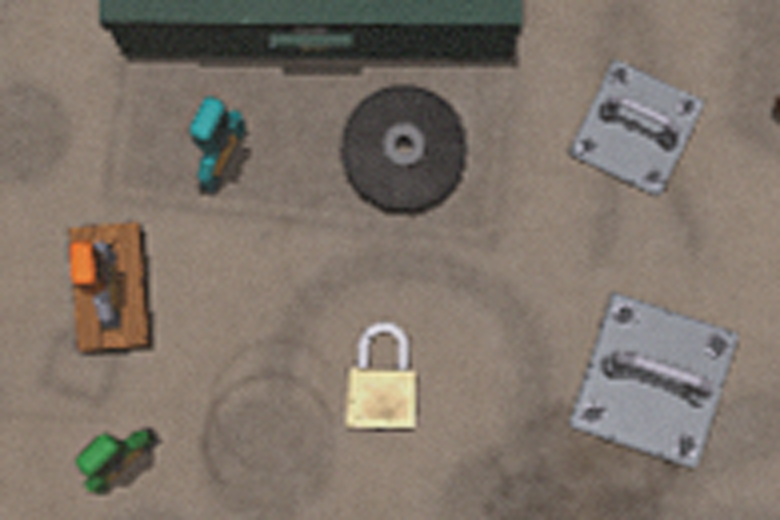

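View pics/cropB.png

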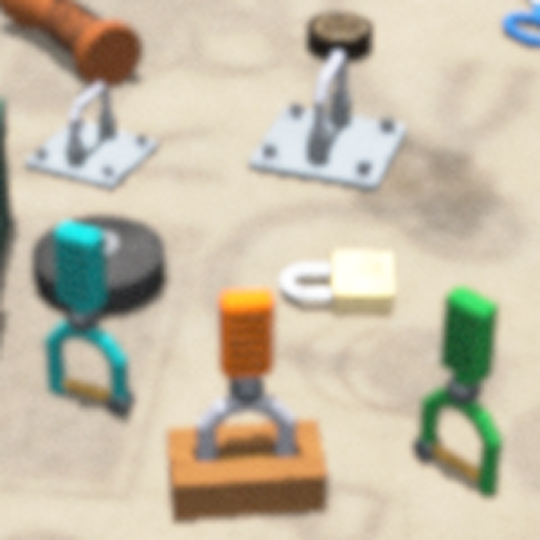

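The orange hook standing in the wooden block (crop A (85,265)) is the target. The larger eye is the lower plate, at crop A (655,380), which is top view (388,260). Its corners are clear in the crop, so I'll turn those into positions and plan the hover.

```bash
cat >> h.py <<'E'
from scipy.spatial.transform import Rotation as Ro
def down(yaw_x): # tool pointing down, tool x at world angle yaw_x (deg)
    a=np.radians(yaw_x);x=np.array([np.cos(a),np.sin(a),0]);z=np.array([0,0,-1.]);return np.c_[x,np.cross(z,x),z]
def plan(pos,R):
    s=arm.read_state();R0=np.array(s["orientation"]);p0=np.array(s["ee_pos"])
    rv=Ro.from_matrix(R0.T@R).as_rotvec();d=R0.T@(np.array(pos)-p0)
    print("plan rot",rv.round(4).tolist(),"shift",d.round(4).tolist(),"rows>=",max(np.degrees(np.linalg.norm(rv))/10.7,np.linalg.norm(d)/.0625).round(1))
E
python3 - <<'E'
from h import *
ct,cs=cam("top"),cam("side")
for q in ([(612,292),(738,330),(697,467),(571,427)],[(616,60),(703,98),(656,194),(570,153)]):
    P=np.array([onz(ct,(225+u/4,165+v/4),.008) for u,v in q]);e=np.diff(np.r_[P,P[:1]],axis=0)
    print(P.mean(0).round(4),np.linalg.norm(e,axis=1).round(4),np.degrees(np.arctan2(e[:,1],e[:,0])).round(1))
print("bar ends z.069",[onz(ct,(225+u/4,165+v/4),.07).round(4) for u,v in((607,362),(710,388))])
plan([.558,.1835,.25],down(6.3+180)); plan([.558,.1835,.25],down(6.3))
E
```

```text
[ 0.5055 -0.1576  0.008 ] [0.0817 0.0895 0.0813 0.0887] [-106.4  162.9   73.   -16.8]
[ 0.6659 -0.1471  0.008 ] [0.0601 0.0691 0.0599 0.0673] [-113.8  154.2   64.5  -25.7]
bar ends z.069 [array([ 0.5092, -0.1215,  0.07  ]), array([ 0.4946, -0.1819,  0.07  ])]
plan rot [-0.002, -0.0007, -0.4317] shift [-0.4714, -0.199, 0.0055] rows>= 8.2
plan rot [-0.0009, 0.0027, 2.7099] shift [-0.4714, -0.199, 0.0055] rows>= 14.5
```

drive_tool([
  [[0,0,-0.432,-0.47,-0.199,0.005,0],[0,0,-0.432,-0.47,-0.199,0.005,0],[0,0,-0.432,-0.47,-0.199,0.005,0],[0,0,-0.432,-0.47,-0.199,0.005,0],[0,0,-0.432,-0.47,-0.199,0.005,0],[0,0,-0.432,-0.47,-0.199,0.005,0],[0,0,-0.432,-0.47,-0.199,0.005,0],[0,0,-0.432,-0.47,-0.199,0.005,0],[0,0,-0.432,-0.47,-0.199,0.005,0],[0,0,-0.432,-0.47,-0.199,0.005,0],[0,0,-0.432,-0.47,-0.199,0.005,0],[0,0,-0.432,-0.47,-0.199,0.005,0]],
])

```text
t: 1.6
ee_pos: [0.5558, 0.1858, 0.2517]
orientation: [[-0.994, -0.112, 0.0], [-0.112, 0.994, 0.001], [-0.0, 0.001, -1.0]]
force: [0.0, 0.0, -0.1]
width: 0.0851
grip_force: 0.0
```

Run:
```python
from h import *
s=arm.read_state();print(s["t"],s["q"].round(1),s["ee_pos"].round(4),s["force"])
cw=cam("wrist");w=arm.get_image("wrist");np.savez("w1.npz",K=cw[0],r=cw[1],t=cw[2]);cv2.imwrite("pics/w1.png",w[:,:,::-1])
print("cam",ray(cw,(320,240)))
print("proj grip top, holder corners",proj(cw,[[.558,.1835,.122],[.558,.1835,.026]]))
```

```text
1.6 [ 12.9   9.7  73.9   0.   96.4 -83.5] [0.5558 0.1858 0.2517] [ 0.03785837  0.01302462 -0.1212671 ]
cam (array([0.49005152, 0.1776153 , 0.36939231]), array([ 0.26910297,  0.0296121 , -0.96269333]))
proj grip top, holder corners [[317.8696159  238.19832643]
 [318.4675451  212.94538521]]
```

View pics/w1.png

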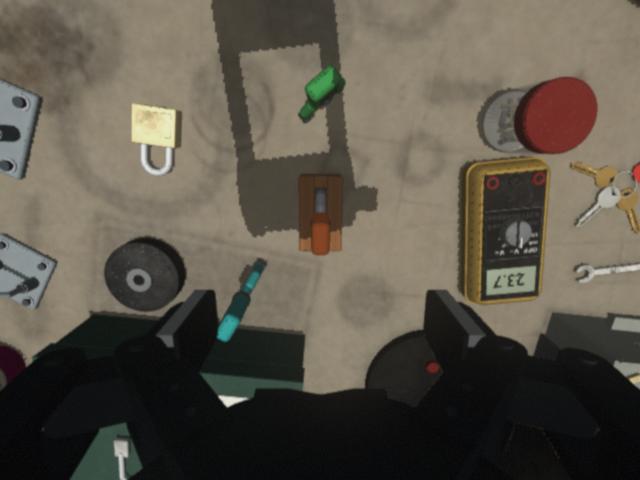

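The wrist view shows the block at (320,213) and the orange sleeve at (320,236), leaning up toward the camera. I'll refine both with masks.

Run:
```python
from h import *
d=np.load("w1.npz");cw=(d["K"],d["r"],d["t"]);w=cv2.imread("pics/w1.png");h=cv2.cvtColor(w,cv2.COLOR_BGR2HSV)
for n,lo,hi in(("orange",(3,190,70),(14,255,255)),("wood+orange",(3,110,40),(18,255,255))):
    m=np.zeros(h.shape[:2],np.uint8);m[165:265,285:360]=cv2.inRange(h,lo,hi)[165:265,285:360]
    m=cv2.morphologyEx(m,cv2.MORPH_OPEN,np.ones((3,3)))
    c=max(cv2.findContours(m,0,1)[0],key=cv2.contourArea);r=cv2.minAreaRect(c);print(n,r,cv2.boundingRect(c))
    for y in range(176,256,8):
        xs=np.where(m[y])[0]; print(y,xs.min() if len(xs) else 0,xs.max() if len(xs) else 0,end="; ")
    print()
c0=np.array([.558,.1835,0]);A=np.radians(6.3);R=np.array([[np.cos(A),-np.sin(A),0],[np.sin(A),np.cos(A),0],[0,0,1]])
hc=[c0+R@[x,y,.026] for x,y in((-.039,-.022),(-.039,.022),(.039,.022),(.039,-.022))]
sc=[c0+R@[x,y,.122] for x,y in((-.013,-.007),(-.013,.007),(.013,.007),(.013,-.007))]
print("pred holder",proj(cw,hc).round(1).tolist(),"\npred sleeve top",proj(cw,sc).round(1).tolist())
```

```text
Traceback (most recent call last):
ValueError: max() iterable argument is empty
```

Run:
```python
from h import *
d=np.load("w1.npz");cw=(d["K"],d["r"],d["t"]);w=cv2.imread("pics/w1.png");h=cv2.cvtColor(w,cv2.COLOR_BGR2HSV)
print(h[238,320],h[250,320],h[225,308],h[185,308],h[246,306],h[210,320])
for n,lo,hi in(("orange",(0,195,90),(14,255,255)),("wood+orange",(0,110,30),(18,255,255))):
    m=np.zeros(h.shape[:2],np.uint8);m[165:265,285:360]=cv2.inRange(h,lo,hi)[165:265,285:360]
    print(n,m.sum()//255)
    for y in range(172,258,6):
        xs=np.where(m[y])[0]; print(y,xs.min() if len(xs) else 0,xs.max() if len(xs) else 0,end="; ")
    print()
c0=np.array([.558,.1835,0]);A=np.radians(6.3);R=np.array([[np.cos(A),-np.sin(A),0],[np.sin(A),np.cos(A),0],[0,0,1]])
hc=[c0+R@[x,y,.026] for x,y in((-.039,-.022),(-.039,.022),(.039,.022),(.039,-.022))]
sc=[c0+R@[x,y,.122] for x,y in((-.013,-.007),(-.013,.007),(.013,.007),(.013,-.007))]
print("pred holder",proj(cw,hc).round(1).tolist(),"\npred sleeve top",proj(cw,sc).round(1).tolist())
```

```text
[ 10 185 131] [ 10 181 131] [ 14 133  71] [ 14 133  71] [ 13 143 139] [150   3  98]
orange 0
172 0 0; 178 0 0; 184 0 0; 190 0 0; 196 0 0; 202 0 0; 208 0 0; 214 0 0; 220 0 0; 226 0 0; 232 0 0; 238 0 0; 244 0 0; 250 0 0; 256 0 0; 
wood+orange 2934
172 0 0; 178 299 341; 184 299 341; 190 299 341; 196 299 341; 202 299 341; 208 299 341; 214 299 341; 220 300 340; 226 300 340; 232 300 340; 238 300 340; 244 300 340; 250 302 339; 256 0 0; 
pred holder [[296.0, 173.8], [340.9, 173.9], [339.6, 249.8], [297.3, 249.8]] 
pred sleeve top [[308.3, 221.1], [327.4, 221.1], [327.2, 254.9], [308.6, 254.9]]
```

drive_tool([
  [[0,0,0,-0.002,0,0.05,0],[0,0,0,-0.002,0,0.1,0],[0,0,0,-0.002,0,0.13,0],[0,0,0,-0.002,0,0.147,0],[0,0,0,-0.002,0,0.147,0],[0,0,0,-0.002,0,0.147,0.5],[0,0,0,-0.002,0,0.147,1],[0,0,0,-0.002,0,0.147,1],[0,0,0,-0.002,0,0.147,1],[0,0,0,-0.002,0,0.147,1],[0,0,0,-0.002,0,0.147,1],[0,0,0,-0.002,0,0.147,1]],
], force=80)

```text
t: 3.15
ee_pos: [0.5592, 0.1846, 0.105]
orientation: [[-0.994, -0.11, 0.001], [-0.11, 0.994, 0.0], [-0.001, 0.0, -1.0]]
force: [-0.4, -0.5, 4.8]
width: 0.0126
grip_force: 77.8
```

drive_tool([
  [[0,0,0,0,0,-0.02,1],[0,0,0,0,0,-0.05,1],[0,0,0,0,0,-0.1,1],[0,0,0,0,0,-0.13,1],[0,0,0,0,0,-0.13,1],[0,0,0,0,0,-0.13,1]],
])

```text
t: 3.9
ee_pos: [0.5579, 0.1843, 0.2314]
orientation: [[-0.994, -0.11, -0.004], [-0.11, 0.994, -0.001], [0.005, -0.0, -1.0]]
force: [-0.0, -0.7, -2.4]
width: 0.013
grip_force: 78.2
```

Run:
```python
from h import *
s=arm.read_state();print(s["t"],s["width"],s["force"].round(2),s["ee_pos"])
plan([.5017,-.1564,.235],down(180-16.8))
```

```text
3.9 0.012992464752312858 [-0.01 -0.74 -2.4 ] [0.55791146 0.18434704 0.23142739]
plan rot [-0.0013, -0.0044, 0.4034] shift [0.0934, -0.3325, -0.003] rows>= 5.5
```

drive_tool([
  [[0,-0.002,0.06,0.014,-0.05,0,1],[0,-0.004,0.12,0.028,-0.1,0,1],[0,-0.004,0.18,0.042,-0.15,0,1],[0,-0.004,0.24,0.056,-0.2,0,1],[0,-0.004,0.3,0.07,-0.25,0,1],[0,-0.004,0.36,0.084,-0.3,0,1],[0,-0.004,0.4,0.092,-0.325,0,1],[0,-0.004,0.403,0.0935,-0.3325,0,1],[0,-0.004,0.403,0.0935,-0.3325,0,1],[0,-0.004,0.403,0.0935,-0.3325,0,1],[0,-0.004,0.403,0.0935,-0.3325,0,1]],
])

```text
t: 5.28
ee_pos: [0.5028, -0.1551, 0.2342]
orientation: [[-0.958, 0.287, 0.004], [0.287, 0.958, 0.0], [-0.004, 0.001, -1.0]]
force: [-0.0, -0.1, -1.3]
width: 0.0132
grip_force: 78.7
```

Run:
```python
from h import *
s=arm.read_state();print(s["t"],s["ee_pos"].round(4),s["orientation"].round(3).tolist(),s["force"].round(2))
cw=cam("wrist");w=arm.get_image("wrist");np.savez("w2.npz",K=cw[0],r=cw[1],t=cw[2]);cv2.imwrite("pics/w2.png",w[:,:,::-1])
side=arm.get_image("side");cv2.imwrite("pics/s2.png",side[:,:,::-1]);top=arm.get_image("top");cv2.imwrite("pics/t2.png",top[:,:,::-1])
print(proj(cw,[[.5055,-.1576,.008],[.5055,-.1576,.069]]),proj(cam("side"),[.5055,-.1576,.069]))
```

```text
5.275 [ 0.5028 -0.1551  0.2342] [[-0.958, 0.287, 0.004], [0.287, 0.958, 0.0], [-0.004, 0.001, -1.0]] [-0.04 -0.06 -1.29]
[[319.10622586 213.26631742]
 [318.97145784 227.71921719]] [[341.41432189 205.36848774]]
```

View pics/w2.png

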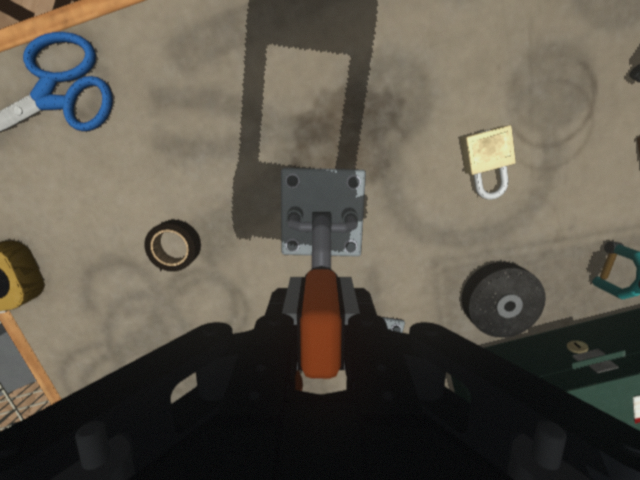

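The wrist view shows the hook held straight and the bar passing behind its leg, with bar ends near (295,217) and (348,217) and the bar at roughly row 226. I'll enlarge the wrist and side views in one picture to locate the bar.

Run:
```python
import cv2,numpy as np
w=cv2.imread("pics/w2.png");s=cv2.imread("pics/s2.png")
a=cv2.resize(w[165:265,275:375],None,fx=4,fy=4,interpolation=2);b=cv2.resize(s[145:245,300:400],None,fx=4,fy=4,interpolation=2)
a=cv2.convertScaleAbs(a,alpha=1.7)
cv2.imwrite("pics/c2.png",np.hstack([a,b]))
```

```text
(no output)
```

View pics/c2.png

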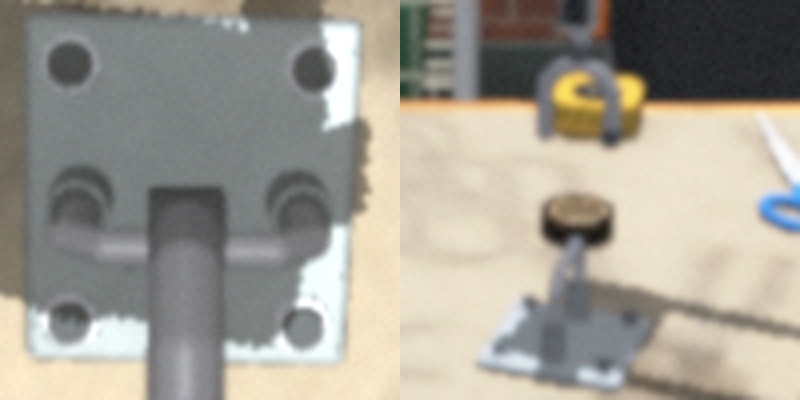

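Run:
```python
from h import *
d=np.load("w2.npz");cw=(d["K"],d["r"],d["t"]);p=np.array([.5028,-.1551,.2342]);R=np.array([[-.958,.287,.004],[.287,.958,0],[-.004,.001,-1]])
f=lambda x,y,z:p+R@np.array([-x,y,.097-z]) # hook->world
print("leg bottom",proj(cw,[f(-.025,0,.0),f(-.025,0,.006),f(-.02,0,.0)]))
for z in(.062,.069,.076):
    b=onz(cw,(322,227.2),z); print(z,b.round(4),"hook x,y of bar",(R.T@(b-p)*[-1,1,1]).round(4))
from scipy.optimize import fsolve
print("side px at z",[proj(cam("side"),onz(cw,(322,227.2),z)) for z in(.062,.069,.076)])
```

```text
leg bottom [[321.37371566 210.57854991]
 [321.40610044 212.41837263]
 [321.37753229 218.34566395]]
0.062 [ 0.5075 -0.1555  0.062 ] hook x,y of bar [0.0039 0.0008 0.1722]
0.069 [ 0.5058 -0.155   0.069 ] hook x,y of bar [0.0022 0.0008 0.1652]
0.076 [ 0.5041 -0.1546  0.076 ] hook x,y of bar [0.0005 0.0007 0.1582]
side px at z [array([[340.54208218, 208.35922834]]), array([[341.32123784, 205.86157732]]), array([[342.10606545, 203.34574435]])]
```

drive_tool([
  [[0,0.004,0,0.002,0,0.03,1],[0,0.004,0,0.002,0,0.05,1],[0,0.004,0,0.002,0,0.06,1],[0,0.004,0,0.002,0,0.06,1],[0,0.004,0,0.002,0,0.06,1]],
])

```text
t: 6.05
ee_pos: [0.5015, -0.1558, 0.1755]
orientation: [[-0.957, 0.289, 0.002], [0.289, 0.957, 0.0], [-0.002, 0.001, -1.0]]
force: [-0.4, 0.1, -1.9]
width: 0.0133
grip_force: 78.6
```

drive_tool([
  [[0,0,0,0,0,0.004,1],[0,0,0,0,0,0.008,1],[0,0,0,0,0,0.012,1],[0,0,0,0,0,0.012,1]],
])

```text
t: 6.55
ee_pos: [0.5005, -0.1555, 0.1616]
orientation: [[-0.957, 0.289, -0.001], [0.289, 0.957, 0.001], [0.001, 0.001, -1.0]]
force: [-0.1, 0.1, -2.6]
width: 0.0133
grip_force: 78.6
```

drive_tool([
  [[0,0,0,0,0,0.004,1],[0,0,0,0,0,0.008,1],[0,0,0,0,0,0.008,1]],
])

```text
t: 6.92
ee_pos: [0.5011, -0.1557, 0.1548]
orientation: [[-0.957, 0.289, 0.001], [0.289, 0.957, 0.0], [-0.001, 0.001, -1.0]]
force: [-0.8, 0.1, 2.8]
width: 0.0127
grip_force: 79.1
```

drive_tool([
  [[0,0,0,0,0,0.004,1],[0,0,0,0,0,0.008,1],[0,0,0,0,0,0.008,1]],
])

```text
t: 7.3
ee_pos: [0.5012, -0.1558, 0.1465]
orientation: [[-0.957, 0.289, 0.001], [0.289, 0.957, 0.0], [-0.001, 0.001, -1.0]]
force: [-0.1, -0.8, 5.1]
width: 0.013
grip_force: 79.5
```

drive_tool([
  [[0,0,0,0,0,0.004,1],[0,0,0,0,0,0.007,1],[0,0,0,0,0,0.007,1]],
])

```text
t: 7.68
ee_pos: [0.5003, -0.1555, 0.139]
orientation: [[-0.957, 0.289, -0.001], [0.289, 0.957, 0.001], [0.002, 0.001, -1.0]]
force: [-2.0, 1.5, 3.8]
width: 0.0128
grip_force: 79.5
```

drive_tool([
  [[0,0,0,0,0,0.003,1],[0,0,0,0,0,0.006,1],[0,0,0,0,0,0.006,1]],
])

```text
t: 8.05
ee_pos: [0.4999, -0.1553, 0.1323]
orientation: [[-0.957, 0.289, -0.003], [0.289, 0.957, 0.002], [0.003, 0.001, -1.0]]
force: [-3.4, 1.1, 2.5]
width: 0.0132
grip_force: 79.4
```

drive_tool([
  [[0,0,0,0,0,0.003,1],[0,0,0,0,0,0.003,1],[0,0,0,0,0,0.003,1]],
])

```text
t: 8.43
ee_pos: [0.4996, -0.1552, 0.1291]
orientation: [[-0.957, 0.289, -0.004], [0.289, 0.957, 0.002], [0.004, 0.001, -1.0]]
force: [-4.3, 1.1, 0.4]
width: 0.0133
grip_force: 79.4
```

drive_tool([
  [[0,0,0,0,0,0.003,1],[0,0,0,0,0,0.003,1],[0,0,0,0,0,0.003,1]],
])

```text
t: 8.8
ee_pos: [0.4994, -0.1551, 0.1259]
orientation: [[-0.957, 0.289, -0.004], [0.289, 0.957, 0.002], [0.005, 0.001, -1.0]]
force: [-5.1, 1.3, -0.4]
width: 0.013
grip_force: 79.2
```

drive_tool([
  [[0,0,0,0,0,0.002,1],[0,0,0,0,0,0.002,1],[0,0,0,0,0,0.002,1]],
])

```text
t: 9.18
ee_pos: [0.5017, -0.1559, 0.1254]
orientation: [[-0.957, 0.289, 0.002], [0.289, 0.957, 0.0], [-0.002, 0.001, -1.0]]
force: [1.0, 0.5, -1.5]
width: 0.0132
grip_force: 79.0
```

The lateral force vanished, so the gate has snapped shut. Now I'll tug up.

drive_tool([
  [[0,0,0,0,0,-0.005,1],[0,0,0,0,0,-0.01,1],[0,0,0,0,0,-0.015,1],[0,0,0,0,0,-0.015,1]],
])

```text
t: 9.68
ee_pos: [0.5013, -0.1558, 0.1412]
orientation: [[-0.957, 0.289, 0.002], [0.289, 0.957, 0.0], [-0.002, 0.001, -1.0]]
force: [0.5, 0.2, -1.4]
width: 0.013
grip_force: 79.0
```

drive_tool([
  [[0,0,0,0,0,-0.003,1],[0,0,0,0,0,-0.005,1],[0,0,0,0,0,-0.005,1]],
])

```text
t: 10.05
ee_pos: [0.5007, -0.1556, 0.1449]
orientation: [[-0.957, 0.289, -0.0], [0.289, 0.957, 0.001], [0.001, 0.001, -1.0]]
force: [0.7, -0.1, -3.3]
width: 0.0129
grip_force: 78.9
```

drive_tool([
  [[0,0,0,0,0,-0.002,1],[0,0,0,0,0,-0.002,1]],
])

```text
t: 10.3
ee_pos: [0.5007, -0.1555, 0.1471]
orientation: [[-0.957, 0.289, -0.0], [0.289, 0.957, 0.001], [0.001, 0.001, -1.0]]
force: [-0.2, 0.3, -4.2]
width: 0.0133
grip_force: 78.9
```

drive_tool([
  [[0,0,0,0,0,-0.002,1],[0,0,0,0,0,-0.002,1]],
])

```text
t: 10.55
ee_pos: [0.5007, -0.1556, 0.1494]
orientation: [[-0.957, 0.289, -0.0], [0.289, 0.957, 0.001], [0.0, 0.001, -1.0]]
force: [-0.1, -0.2, -4.3]
width: 0.013
grip_force: 78.9
```

Only the staple's drag so far, about 2 N. I'll keep going in 1 mm steps.

drive_tool([
  [[0,0,0,0,0,-0.001,1],[0,0,0,0,0,-0.001,1]],
])

```text
t: 10.8
ee_pos: [0.5007, -0.1555, 0.1502]
orientation: [[-0.957, 0.289, -0.0], [0.289, 0.957, 0.001], [0.001, 0.001, -1.0]]
force: [0.5, 0.6, -5.0]
width: 0.0127
grip_force: 78.6
```

drive_tool([
  [[0,0,0,0,0,-0.001,1],[0,0,0,0,0,-0.001,1]],
])

```text
t: 11.05
ee_pos: [0.5006, -0.1555, 0.1504]
orientation: [[-0.957, 0.289, -0.001], [0.289, 0.957, 0.001], [0.001, 0.001, -1.0]]
force: [1.0, -0.2, -9.1]
width: 0.0135
grip_force: 78.2
```

drive_tool([
  [[0,0,0,0,0,-0.0004,1],[0,0,0,0,0,-0.0008,1],[0,0,0,0,0,-0.0008,1]],
])

```text
t: 11.42
ee_pos: [0.5005, -0.1555, 0.1508]
orientation: [[-0.957, 0.289, -0.001], [0.289, 0.957, 0.002], [0.002, 0.001, -1.0]]
force: [2.0, -0.9, -15.7]
width: 0.0131
grip_force: 77.8
```

About 13 N net. I'll hold it.

drive_tool([
  [[0,0,0,0,0,0,1],[0,0,0,0,0,0,1],[0,0,0,0,0,0,1],[0,0,0,0,0,0,1],[0,0,0,0,0,0,1],[0,0,0,0,0,0,1],[0,0,0,0,0,0,1],[0,0,0,0,0,0,1],[0,0,0,0,0,0,1],[0,0,0,0,0,0,1]],
])

```text
t: 12.68
ee_pos: [0.5004, -0.1554, 0.1513]
orientation: [[-0.957, 0.289, -0.001], [0.289, 0.957, 0.002], [0.002, 0.001, -1.0]]
force: [3.0, -0.8, -24.6]
width: 0.0132
grip_force: 77.9
```

The pull crept up to about 22 N net, so I'll relieve it now and lower the hook until the roof is just above the bar.

drive_tool([
  [[0,0,0,0,0,0.004,1],[0,0,0,0,0,0.01,1],[0,0,0,0,0,0.016,1],[0,0,0,0,0,0.02,1],[0,0,0,0,0,0.02,1],[0,0,0,0,0,0.02,1]],
])

```text
t: 13.42
ee_pos: [0.501, -0.1557, 0.1324]
orientation: [[-0.957, 0.289, 0.001], [0.289, 0.957, 0.001], [-0.0, 0.001, -1.0]]
force: [0.2, 0.7, -2.0]
width: 0.0133
grip_force: 80.6
```

drive_tool([
  [[0,0,0,0,0,0,0.7],[0,0,0,0,0,0,0.4],[0,0,0,0,0,0,0.1],[0,0,0,0,0,0,0],[0,0,0,0,0,0,0],[0,0,0,0,0,-0.03,0],[0,0,0,0,0,-0.07,0],[0,0,0,0,0,-0.12,0],[0,0,0,0,0,-0.17,0],[0,0,0,0,0,-0.17,0],[0,0,0,0,0,-0.17,0],[0,0,0,0,0,-0.17,0]],
])

```text
t: 14.92
ee_pos: [0.5002, -0.1555, 0.2999]
orientation: [[-0.957, 0.289, -0.003], [0.289, 0.957, 0.002], [0.004, 0.001, -1.0]]
force: [-0.2, -0.2, -1.4]
width: 0.0856
grip_force: 0.0
```

Run:
```python
from h import *
s=arm.read_state();print(s["t"],s["width"],s["ee_pos"].round(3),s["force"].round(1))
w=arm.get_image("wrist")[:,:,::-1];d=arm.get_image("side")[:,:,::-1];w2=arm.get_image("wrist")[:,:,::-1]
print(np.abs(w.astype(int)-w2).mean())
cv2.imwrite("pics/end.png",np.hstack([cv2.resize(w[120:320,220:420],(400,400)),cv2.resize(d[150:250,290:390],(400,400))]))
```

```text
14.925 0.08555049220305702 [ 0.5   -0.155  0.3  ] [-0.2 -0.2 -1.4]
1.6125987413194445
```

View pics/end.png

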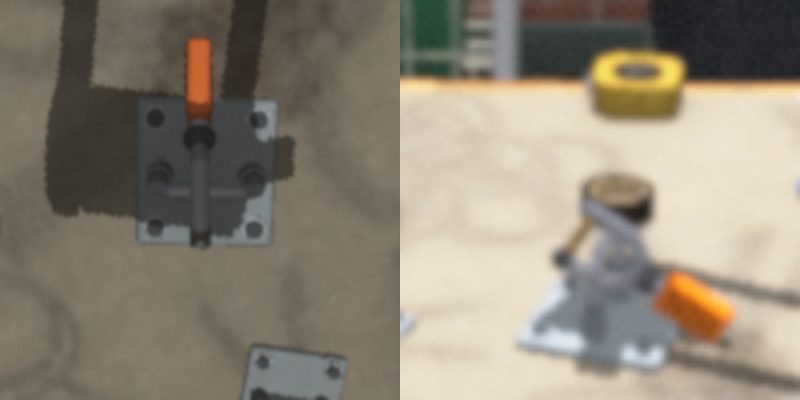

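The hook has flopped toward the robot and is still on the bar. The brass gate is shut between nose and hinge (side crop (575,235)). I'll let it settle, then hand in.

drive_tool([
  [[0,0,0,0,0,0,0],[0,0,0,0,0,0,0],[0,0,0,0,0,0,0],[0,0,0,0,0,0,0],[0,0,0,0,0,0,0],[0,0,0,0,0,0,0],[0,0,0,0,0,0,0],[0,0,0,0,0,0,0],[0,0,0,0,0,0,0],[0,0,0,0,0,0,0]],
])

```text
t: 16.32
ee_pos: [0.5008, -0.1558, 0.3021]
orientation: [[-0.957, 0.289, 0.0], [0.289, 0.957, 0.001], [0.0, 0.001, -1.0]]
force: [-0.1, 0.2, -0.4]
width: 0.0856
grip_force: 0.0
```

```bash
python3 -c "
from bench import arm
print(arm.close_job())"
```

```text
the job is handed in; nothing more can be done
None
```

The hook is clipped on the larger eye with its gate shut, let go, and handed in at about 16 s; I saw no verdict, and during the tug the pull crept from about 13 N to about 22 N (limit 25 N) before I eased it.

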